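# Seat the honing wheel on its drive dog

### The job

Fit the loose honing wheel to the small honing machine: set it hub up in the round recess, and feel for the drive dog, turning the wheel as needed, until its slot finds the dog and the wheel drops fully home, flat on the recess floor. Let go of it there, and leave the loupe, the ferrule and the marker where they are.

Things in the scene. Friction and masses are not known exactly. Their poses are not given: they have to be found in the camera images.
- machine: Small grey honing machine, fixed: a square block 140x140 mm, 55 mm high, on four feet; dial and rocker switch on its front (-x) face. Origin: centre of its underside, z up. In the middle of its flat top is a round recess 81 mm across, 15 mm deep, with a flat floor 40 mm above the table. The wheel has 2.5 mm of play all round in it; when home its disc stands 2 mm above the machine's top.
- recess (a point): Centre of the recess floor, axes as the machine's. Centred on it stands the drive dog, a locked upright steel tongue 34 mm long, 6 mm thick, 7.5 mm high. It may have stopped at any angle about the vertical: that angle is not reported and must be found by touch (or seen).
- wheel: Loose round honing wheel, about 0.3 kg: a disc 76 mm across, 17 mm thick, grey abrasive on top, with a hexagonal steel hub standing on it. Origin: centre of the disc's underside, z up along the hub. It starts flat on the table, hub up. Its angle when home can be anything that lets the slot take the dog.
- hub (a point): Middle of the wheel's hexagonal hub, on its axis, 34 mm above the wheel's underside. The hub is 30 mm across flats, 35 mm over corners, 34 mm tall (from 17 to 51 mm above the underside). Its pairs of flats face along the wheel's x axis and at 60 and 120 degrees from it.
- slot (a point): Middle of the slot in the wheel's underside: 10 mm wide, 9 mm deep, straight across the whole disc along the wheel's y axis; its ends show at the edge, and two rivets on top mark its line. Out of line, the wheel stands on the dog 7.5 mm too high, or leans; centred and within about 0.1 rad of the dog (either way round) it drops home.
- loupe: Bystander: black eye loupe, a ring 37 mm across and 22 mm high, loose on the table. Origin: centre of its underside.
- ferrule: Bystander: pale handle ferrule ring 23 mm across and 22 mm high, loose on the table. Origin: centre of its underside.
- marker: Bystander: felt marker 124 mm long, 13 mm thick, lying on the table along its own x axis. Origin: centre of its underside.
There are look-alikes about, which are no part of the job. There is more than one size of the wheel; the job needs the larger.

How it is judged (in metres and radians):
At the end, for the whole second after the job is handed in: The wheel lies fully home in the recess, hub up: its underside within 2 mm of the recess floor, within 5 mm of the recess centre, tilted less than 0.04 rad, released and at rest (z of wheel in the frame of recess between -0.003 and 0.002 m and horizontal distance between wheel and recess below 0.005 m and angle between wheel's own z axis and vertical below 0.04 rad and linear speed of wheel below 0.01 m/s and angular speed of wheel below 0.1 rad/s); the robot touches nothing.
It fails at once if the loupe is moved more than 20 mm (distance of loupe from where it was at the start of the episode above 0.02 m).
It fails at once if the ferrule is moved more than 20 mm (distance of ferrule from where it was at the start of the episode above 0.02 m).
It fails at once if the marker is moved more than 20 mm (distance of marker from where it was at the start of the episode above 0.02 m).
It also fails if it takes over 72 s, if anything falls off the work surface, if the arm or the gripper's body presses on something with over 40 N, if the wrist force passes 120 N, or if a joint passes its speed limit or range.

### The arm

A 6-joint arm with a two-finger parallel gripper is mounted at the origin on a cart in front of the work surface, level with it; the furniture and walls round the work are solid. World frame = base frame: x ahead of the robot, y to its left, z up, the work surface at z = 0. Lengths are in m, angles in degrees, forces in N, time in s.
With the tool pointing down it reaches from about 0.25 to 0.725 m from the base axis. Payload 9.7 kg.
Tool frame: the origin (TCP) lies at the very end of the fingers, on their centre line; the grasp point (between the pads) lies 19 mm behind it (bot.hold_point_z is the distance from the TCP to the grasp point, in m); z points along the fingers, y is the line along which they close (so a half turn about z gives the same grasp; the last joint's range is limited). The gripper opens to 85 mm and grips with 20 to 120 N. Pads are 22 mm wide; open, the fingers measure 114 mm over their backs; the gripper's body (76 mm by 85 mm) begins 54 mm behind the grasp point. The pads swing forward as they close: fully open they stand 13 mm farther back than shut.
Start: joints at [-74.255, 4.979, 10.078, 95.1, 0, 90], TCP at [0.149, -0.529, 0.231] pointing down, gripper open.
Joint ranges: [-179.16, 179.16], [-48.56, 103.87], [-65.8, 70.77], [-126.05, 130.52], [-82.76, 87.17], [-180, 180]. Speed limits (degrees/s): [127.2, 127.2, 147.25, 180, 180, 180].

### API

Orientations are given as [roll, pitch, yaw] about the fixed x, y, z axes, in that order (R = Rz(yaw) Ry(pitch) Rx(roll)).
In Python, from workcell import bot gives the robot as it stands.
- The arm moves only by the tool play_rows, never from a script. Its argument "targets" is a list of rows, each an object with "grip": the closure in counts, from 0 (fully open) to 255 (shut); "linear": the shift along the world's x, y, z in cm, a list of three; "delta_rot": the turn, a rotation vector about the world's x, y, z in rad, a list of three. A call has 1 to 10 rows; each row is the pose to reach, as a shift and turn from the pose commanded when the call began; what a row does not reach only later rows make up. A row lasts 1/10 s, in which the tool goes at most 50 mm and 8.59 degrees, less where a joint would pass 70% of its speed; a pose out of reach is approached as far as the arm can. A call with a gripper value outside its range is refused whole. The fingers move at their own pace and stop on an object; "force" is the grip in N (left out, the last holds). Time passes only in rows, so rows that repeat a pose let the fingers close. It gives the time, the measured TCP pose, the force, the opening and the grip force at its end, in the units of the state.
- bot.get_obs(): the state, without advancing time (a new reading comes with each control period).
- bot.camera(name): name is "side" or "top"; returns a dict with "color" (384x512x3 uint8, red, green, blue), "range_z" (384x512 float32, m along the optical axis (not along the pixel's ray), 0 where there is no reading), "fov_y" (degrees; the focal length in pixels is half the picture's height over the tangent of half this angle, whatever the lens; pixels are square), "cx", "cy" (the principal point, pixels), "world_to_cam" (4x4, takes a point from world to camera coordinates). Camera axes: x right, y up, looking along -z (the intrinsics and any distortion apply to the point x, -y, -z); pixel columns grow to the right and rows downward; lengths in m; the calibration is good to about 2 mm. A picture is of the moment at which its call begins.
- bot.job_done(): hands the job in; it is judged then, once.
Trained networks look in a picture, given as the dict that the camera call returned (one of the last four; its "shot" number tells which), for a name from the list of things; names that differ only in an ending like _2 or _b are one class to them, and where a whole thing is asked for, a point or a joint stands for the part that bears it (a point fixed in the world has none). Each returns a list of dicts, best first, with "conf" (0 to 1); they miss things now and then, are a little off and sometimes report something else, mostly with a low value. They report only what shows in the picture. A call takes as long as a camera call. They do not tell look-alikes from the thing itself.
- bot.search_frame(picture, target): "box" ([left, top, right, bottom] in pixels, round what is visible of it).
- bot.trace(picture, target): "pixels" (384x512 bool, what is visible of it) and "box" ([left, top, right, bottom] in pixels, round what is visible of it).
- bot.pinpoint(picture, target): "pixel" ([column, row] in pixels: a listed point, or the origin of a listed thing).
The state is a dict: "time": time; "q": joint angles; "qd": joint speeds; "joint_efforts": joint torques, N m; "ee_pos": TCP position; "tcp_rot": TCP orientation; "wrist_force": force on the tool from outside, world axes, zero at the start; "torque": the same for the moment, N m; "opening": finger opening in m; "grasp_force": force on a finger pad.
Only numpy, scipy, OpenCV 4.12 (cv2) and the standard library are available. Lean on these libraries where they do the work, as an engineer would, in place of code of your own. Each camera call takes 0.05 s, during which the arm holds its last target. There are 200 camera calls.

## Working session

There is one attempt and no reset: what is moved stays moved. The work goes in short steps, Python scripts to look and compute and a tool call to move; the robot and the scene stay as the last step left them, time stands still between calls to the robot, and variables do not carry over. Pictures are saved under pics/ and viewed, at most 10 in all, crops included, and the job is handed in when it is done.

Besides the shell and the picture viewer there is one more tool, called after "Call:" as name([rows], argument=value, ...), one row to a line, values as JSON. play_rows: Moves the arm, as the interface text tells. Its arguments: {"type":"object","properties":{"targets":{"type":"array","items":{"type":"object","properties":{"grip":{"type":"number"},"linear":{"type":"array","items":{"type":"number"}},"delta_rot":{"type":"array","items":{"type":"number"}}}}},"force":{"type":"number"}},"required":["targets"]}

```bash
mkdir -p pics; cat > h.py <<'E'
import numpy as np, cv2
from workcell import bot
def f(p): return p["color"].shape[0]/2/np.tan(np.radians(p["fov_y"])/2)
def cloud(p):
    z=p["range_z"].astype(float); v,u=np.mgrid[:384,:512]
    c=np.stack([(u-p["cx"])/f(p)*z,-(v-p["cy"])/f(p)*z,-z,np.ones_like(z)],-1)
    w=c@np.linalg.inv(p["world_to_cam"]).T
    w=w[...,:3]; w[z==0]=np.nan; return w
def proj(p,X):
    c=p["world_to_cam"]@np.append(X,1); return p["cx"]+f(p)*c[0]/-c[2], p["cy"]-f(p)*c[1]/-c[2]
def atz(p,px,h):
    d=np.array([(px[0]-p["cx"])/f(p),-(px[1]-p["cy"])/f(p),-1]); T=np.linalg.inv(p["world_to_cam"])
    d=T[:3,:3]@d; o=T[:3,3]; return o+d*(h-o[2])/d[2]
def save(p,n,box=None,s=1):
    im=p["color"][...,::-1]
    if box: l,t,r,b=box; im=im[t:b,l:r]
    cv2.imwrite("pics/"+n,cv2.resize(im,None,fx=s,fy=s,interpolation=cv2.INTER_CUBIC))
E
python3 - <<'E'
from h import *
o=bot.get_obs(); print({k:np.round(v,3) for k,v in o.items()})
ps={n:bot.camera(n) for n in("top","side")}
print([k for k in ps["top"]])
for n,p in ps.items():
    save(p,n+"0.png",s=1.5); w=cloud(p); T=np.linalg.inv(p["world_to_cam"]); print(n,T[:3,3].round(3),p["fov_y"])
    for t in("machine","wheel","loupe","ferrule","marker"):
        for d in bot.trace(p,t):
            if d["conf"]<.2: continue
            q=w[d["pixels"]]; q=q[~np.isnan(q[:,0])]
            print(n,t,round(d["conf"],2),np.round(d["box"]),np.nanpercentile(q,[2,50,98],axis=0).round(3).tolist() if len(q) else None)
E
```

```text
{'time': np.float64(0.0), 'q': array([-7.4255e+01,  5.0100e+00,  1.0032e+01,  9.5099e+01,  1.0000e-03,
        9.0000e+01]), 'qd': array([ 0.011,  0.021, -0.073, -0.036,  0.035, -0.052]), 'joint_efforts': array([ 1.0000e-03, -5.2039e+01,  4.6480e+01,  1.6000e-02,  0.0000e+00,
       -0.0000e+00]), 'ee_pos': array([ 0.149, -0.529,  0.231]), 'tcp_rot': array([-1.79923e+02, -1.00000e-03,  1.57450e+01]), 'wrist_force': array([ 0.569, -0.026, -0.255]), 'torque': array([ 0.012, -0.018, -0.071]), 'grasp_force': np.float64(0.0), 'opening': np.float64(0.085)}
['color', 'range_z', 'fov_y', 'cx', 'cy', 'world_to_cam', 'shot']
top [0.451 0.061 0.926] 57.78917742362324
top machine 0.8 [166. 200. 225. 262.] [[0.385, 0.146, 0.034], [0.452, 0.216, 0.055], [0.522, 0.284, 0.059]]
top wheel 0.8 [312. 197. 341. 231.] [[0.456, -0.153, 0.012], [0.488, -0.116, 0.019], [0.523, -0.083, 0.055]]
top wheel 0.66 [267. 194. 289. 215.] [[0.49, -0.018, 0.01], [0.515, 0.008, 0.014], [0.541, 0.034, 0.043]]
top marker 0.72 [228. 125. 250. 171.] [[0.616, 0.089, 0.001], [0.67, 0.117, 0.012], [0.725, 0.141, 0.017]]
side [ 0.328 -0.547  0.621] 52.43459946251764
side machine 0.7 [163. 132. 236. 192.] [[0.385, 0.143, 0.009], [0.453, 0.178, 0.054], [0.526, 0.282, 0.057]]
side wheel 0.81 [242. 245. 280. 286.] [[0.457, -0.155, 0.003], [0.487, -0.13, 0.018], [0.525, -0.093, 0.054]]
side wheel 0.65 [239. 208. 263. 231.] [[0.492, -0.02, 0.002], [0.515, -0.001, 0.014], [0.543, 0.028, 0.041]]
side loupe 0.7 [315. 203. 334. 219.] [[0.655, -0.053, 0.001], [0.671, -0.037, 0.014], [0.689, -0.018, 0.024]]
side ferrule 0.58 [200. 208. 216. 221.] [[0.426, 0.046, 0.003], [0.436, 0.052, 0.015], [0.445, 0.067, 0.024]]
side ferrule 0.48 [240. 248. 282. 286.] [[0.457, -0.155, 0.003], [0.487, -0.13, 0.018], [0.525, -0.091, 0.054]]
side marker 0.7 [269. 169. 320. 178.] [[0.619, 0.089, -0.0], [0.664, 0.118, 0.01], [0.724, 0.156, 0.015]]
```

```bash
python3 - <<'E'
from h import *
p=bot.camera("top"); q=bot.camera("side")
a=cv2.resize(p["color"][190:270,155:240],None,fx=4.6,fy=4.6,interpolation=cv2.INTER_CUBIC)
b=cv2.resize(p["color"][190:240,305:350],None,fx=8,fy=7.36,interpolation=cv2.INTER_CUBIC)
cv2.imwrite("pics/c1.png",np.hstack([a,b])[...,::-1])
w=cloud(p)
m=w.reshape(-1,3)
# machine top fit
s=m[(abs(m[:,2]-.055)<.006)&(abs(m[:,0]-.452)<.09)&(abs(m[:,1]-.215)<.09)]
print("machine rect",cv2.minAreaRect((s[:,:2]*1000).astype(np.float32)),np.median(s[:,2]))
s=m[(m[:,2]>.012)&(m[:,2]<.024)&(abs(m[:,0]-.49)<.06)&(abs(m[:,1]+.118)<.06)]
print("disc",cv2.minEnclosingCircle((s[:,:2]*1000).astype(np.float32)))
s=m[(m[:,2]>.042)&(m[:,2]<.06)&(abs(m[:,0]-.49)<.06)&(abs(m[:,1]+.118)<.06)]
print("hub",cv2.minEnclosingCircle((s[:,:2]*1000).astype(np.float32)),len(s))
for n,c in(("top",p),("side",q)):
  for t,h in(("recess",.04),("hub",.034),("wheel",0),("slot",.0045),("machine",0)):
    for d in bot.pinpoint(c,t):
        print(n,t,round(d["conf"],2),np.round(d["pixel"],1),atz(c,d["pixel"],h).round(4))
E
```

```text
machine rect ((454.18316650390625, 216.37689208984375), (141.67279052734375, 141.94912719726562), 2.888498306274414) 0.05594371040150259
disc ((489.4755554199219, -118.87152862548828), 37.846858978271484)
hub ((489.7094421386719, -119.13472747802734), 16.690176010131836) 132
top recess 0.62 [194.2 227.9] [0.4546 0.2225 0.04  ]
top hub 0.82 [327.8 213.3] [ 0.4922 -0.1181  0.034 ]
top hub 0.63 [278.9 204. ] [0.516  0.0071 0.034 ]
top hub 0.37 [241.5 145.4] [0.6693 0.1041 0.034 ]
top wheel 0.84 [274.3 204.5] [0.5171 0.0173 0.    ]
top wheel 0.57 [328.  213.9] [ 0.4922 -0.1254  0.    ]
top slot 0.92 [273.9 205.9] [0.513  0.0186 0.0045]
top slot 0.6 [326.8 216.2] [ 0.4859 -0.1212  0.0045]
top machine 0.58 [197.5 229.1] [0.4516 0.221  0.    ]
side recess 0.59 [196.  156.8] [0.4552 0.2242 0.04  ]
side hub 0.71 [259.4 259.1] [ 0.4903 -0.1204  0.034 ]
side hub 0.7 [249.5 209.1] [0.5182 0.0109 0.034 ]
side wheel 0.74 [260.8 267.1] [ 0.4953 -0.1147  0.    ]
side wheel 0.6 [258.1 270.4] [ 0.4877 -0.1202  0.    ]
side wheel 0.57 [250.4 224.5] [ 0.515  -0.0018  0.    ]
side wheel 0.2 [205.7 218. ] [0.4295 0.0518 0.    ]
side slot 0.9 [258.8 272.5] [ 0.486  -0.1283  0.0045]
side slot 0.81 [248.8 218.3] [0.5166 0.0128 0.0045]
side machine 0.87 [201.9 171. ] [0.4634 0.2141 0.    ]
```

View pics/top0.png

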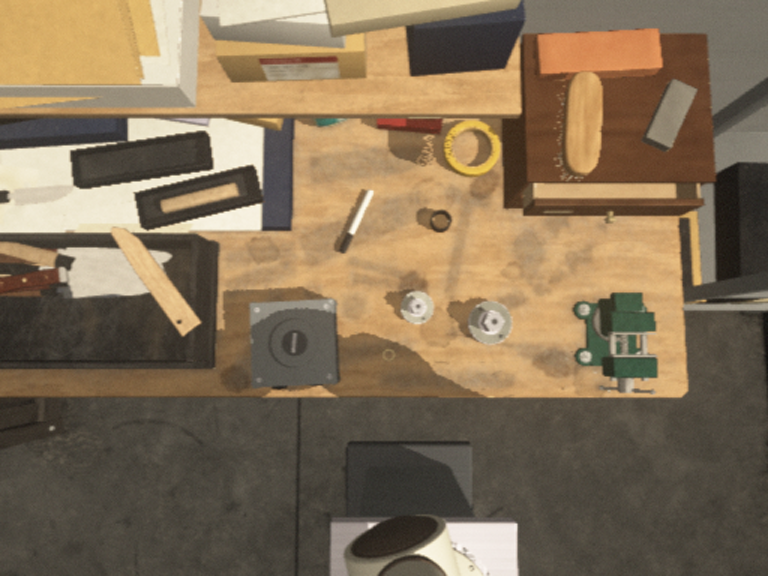

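View pics/c1.png

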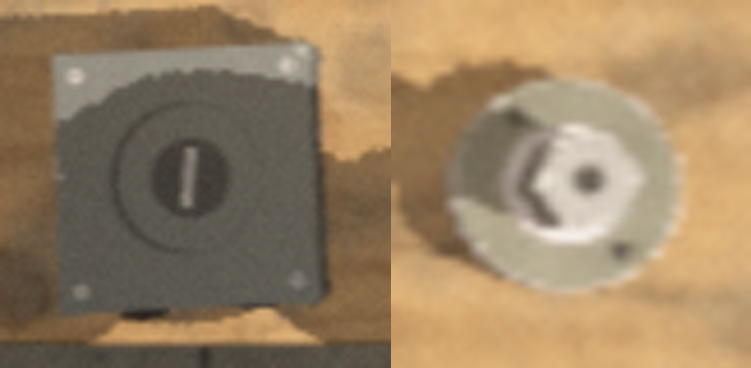

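The top view shows the larger wheel's hub near pixel (328,213), the small look-alike near (278,204), and the machine near (196,229). The dog can be seen: it is light and runs nearly vertical in the picture. The rivets are at crop pixels (515,118) and (622,250).

```bash
python3 - <<'E'
from h import *
p=bot.camera("top")
def L(a,b,h):
    A,B=atz(p,a,h),atz(p,b,h); d=A-B; print(A.round(4),B.round(4),((A+B)/2).round(4),"yaw",np.degrees(np.arctan2(d[1],d[0])).round(1),"len",np.hypot(*d[:2]).round(4))
L((305+124/8-.5,190+118/7.36-.5),(305+231/8-.5,190+250/7.36-.5),.017)
L((155+192/4.6-.5,190+147/4.6-.5),(155+184/4.6-.5,190+207/4.6-.5),.0475)
g=cv2.cvtColor(p["color"],cv2.COLOR_RGB2GRAY).astype(float)
r=g[219:238,187:206]; m=r>r.min()*.5+r.max()*.5
print(r.astype(int)[:, :])
v,u=np.nonzero(m); wt=(r-r[m].min()+1)[m]
P=np.array([atz(p,(a+187,b+219),.0475)[:2] for a,b in zip(u,v)]); c=np.average(P,axis=0,weights=wt)
e,V=np.linalg.eigh(np.cov(P.T,aweights=wt)); d=V[:,1]; print("dog",c.round(4),np.degrees(np.arctan2(d[1],d[0])),np.sqrt(12*e))
E
```

```text
[ 0.5133 -0.1014  0.017 ] [ 0.4665 -0.1355  0.017 ] [ 0.4899 -0.1185  0.017 ] yaw 36.1 len 0.0579
[0.4707 0.2163 0.0475] [0.4381 0.22   0.0475] [0.4544 0.2182 0.0475] yaw -6.6 len 0.0329
[[ 90  89  90  90  90  90  87  90  90  89  91  90  87  91  93  93  95  94
   95]
 [ 91  89  90  90  87  81  79  74  67  69  71  69  77  87  94  95  92  96
   93]
 [ 90  89  90  88  80  70  67  63  66  70  68  69  70  70  81  92  91  95
   93]
 [ 90  92  87  78  66  65  64  71  97 124 104  72  65  68  67  81  88  92
   93]
 [ 93  86  80  67  65  62  62  73 100 129 109  71  67  65  64  70  78  90
   95]
 [ 86  80  70  67  61  61  63  71 102 125 107  69  61  63  64  64  72  86
   91]
 [ 86  77  65  62  59  61  66  76 106 120  96  66  64  62  67  66  66  80
   89]
 [ 80  76  61  59  60  61  61  77 107 118  97  70  64  59  66  61  63  72
   84]
 [ 85  65  59  59  61  58  66  86 113 120  93  63  66  64  61  62  64  71
   82]
 [ 76  62  60  61  64  61  61  88 118 117  90  61  62  64  61  62  61  73
   84]
 [ 74  65  61  62  61  59  63  87 118 113  84  66  64  64  62  62  63  72
   84]
 [ 81  68  64  65  66  62  65  87 116 112  78  59  62  64  60  64  69  75
   85]
 [ 84  68  63  62  65  62  63  91 120 107  77  66  61  64  65  64  65  73
   91]
 [ 88  78  64  61  65  64  67 110 131 114  76  62  63  61  61  65  66  80
   88]
 [ 88  84  72  65  58  65  67 101 127 114  74  66  60  59  64  65  71  84
   93]
 [ 90  85  78  67  65  61  70  95 122 110  74  61  63  60  64  74  87  90
   95]
 [ 89  89  86  83  69  65  63  74  81  74  66  62  65  66  70  81  91  91
   87]
 [ 87  91  90  89  83  78  67  68  66  64  65  67  72  81  87  92  89  89
   91]
 [ 88  89  87  89  90  89  84  81  82  78  80  83  86  89  88  90  90  91
   89]]
dog [0.4541 0.2173] 173.2869498527128 [0.00927822 0.03475849]
```

Call:
play_rows([
  {"grip":0,"linear":[34.1,41.0,-8],"delta_rot":[0,0,0.359]},
  {"grip":0,"linear":[34.1,41.0,-8],"delta_rot":[0,0,0.359]},
  {"grip":0,"linear":[34.1,41.0,-8],"delta_rot":[0,0,0.359]},
  {"grip":0,"linear":[34.1,41.0,-8],"delta_rot":[0,0,0.359]},
  {"grip":0,"linear":[34.1,41.0,-8],"delta_rot":[0,0,0.359]},
  {"grip":0,"linear":[34.1,41.0,-8],"delta_rot":[0,0,0.359]},
  {"grip":0,"linear":[34.1,41.0,-8],"delta_rot":[0,0,0.359]},
  {"grip":0,"linear":[34.1,41.0,-8],"delta_rot":[0,0,0.359]},
  {"grip":0,"linear":[34.1,41.0,-8],"delta_rot":[0,0,0.359]},
  {"grip":0,"linear":[34.1,41.0,-8],"delta_rot":[0,0,0.359]},
])

```text
time: 2.25
ee_pos: [0.4665, -0.1473, 0.1571]
tcp_rot: [180.0, -0.0, 36.3]
wrist_force: [0.5, -0.9, -0.2]
opening: 0.0851
grasp_force: 0.0
```

Call:
play_rows([
  {"grip":0,"linear":[0,0,0],"delta_rot":[0,0,0]},
  {"grip":0,"linear":[0,0,0],"delta_rot":[0,0,0]},
  {"grip":0,"linear":[0,0,0],"delta_rot":[0,0,0]},
])

```text
time: 2.55
ee_pos: [0.4651, -0.1497, 0.1573]
tcp_rot: [180.0, 0.0, 36.3]
wrist_force: [-0.4, -0.1, 0.5]
opening: 0.0854
grasp_force: 0.0
```

Call:
play_rows([
  {"grip":0,"linear":[2.46,3.07,-1],"delta_rot":[0,0,0]},
  {"grip":0,"linear":[2.46,3.07,-5],"delta_rot":[0,0,0]},
  {"grip":0,"linear":[2.46,3.07,-8],"delta_rot":[0,0,0]},
  {"grip":0,"linear":[2.46,3.07,-11],"delta_rot":[0,0,0]},
  {"grip":0,"linear":[2.46,3.07,-13],"delta_rot":[0,0,0]},
  {"grip":0,"linear":[2.46,3.07,-13.65],"delta_rot":[0,0,0]},
  {"grip":0,"linear":[2.46,3.07,-13.65],"delta_rot":[0,0,0]},
  {"grip":0,"linear":[2.46,3.07,-13.65],"delta_rot":[0,0,0]},
])

```text
time: 3.35
ee_pos: [0.4905, -0.1193, 0.022]
tcp_rot: [179.9, -0.1, 36.3]
wrist_force: [0.0, -0.4, 0.8]
opening: 0.0858
grasp_force: 0.0
```

Call:
play_rows([
  {"grip":255,"linear":[0,0,0],"delta_rot":[0,0,0]},
  {"grip":255,"linear":[0,0,0],"delta_rot":[0,0,0]},
  {"grip":255,"linear":[0,0,0],"delta_rot":[0,0,0]},
  {"grip":255,"linear":[0,0,0],"delta_rot":[0,0,0]},
  {"grip":255,"linear":[0,0,0],"delta_rot":[0,0,0]},
  {"grip":255,"linear":[0,0,0],"delta_rot":[0,0,0]},
  {"grip":255,"linear":[0,0,0],"delta_rot":[0,0,0]},
  {"grip":255,"linear":[0,0,0],"delta_rot":[0,0,0]},
], force=50)

```text
time: 4.15
ee_pos: [0.4903, -0.1185, 0.0211]
tcp_rot: [180.0, -0.0, 36.3]
wrist_force: [-0.3, 0.9, 5.6]
opening: 0.0293
grasp_force: 51.3
```

Call:
play_rows([
  {"grip":255,"linear":[0,0,4],"delta_rot":[0,0,0]},
  {"grip":255,"linear":[0,0,8],"delta_rot":[0,0,0]},
  {"grip":255,"linear":[0,2,11],"delta_rot":[0,0,0]},
  {"grip":255,"linear":[-0.5,6,12],"delta_rot":[0,0,-0.1]},
  {"grip":255,"linear":[-1,10.5,12],"delta_rot":[0,0,-0.2]},
  {"grip":255,"linear":[-1.5,15,12],"delta_rot":[0,0,-0.3]},
  {"grip":255,"linear":[-2,19.5,12],"delta_rot":[0,0,-0.42]},
  {"grip":255,"linear":[-2.5,24,12],"delta_rot":[0,0,-0.54]},
  {"grip":255,"linear":[-3,28.5,12],"delta_rot":[0,0,-0.65]},
  {"grip":255,"linear":[-3.6,32,12],"delta_rot":[0,0,-0.75]},
])

```text
time: 5.15
ee_pos: [0.4678, 0.0406, 0.1397]
tcp_rot: [-175.9, 0.4, 2.5]
wrist_force: [0.3, -0.1, -3.7]
opening: 0.0291
grasp_force: 51.5
```

Call:
play_rows([
  {"grip":255,"linear":[0,1.6,0],"delta_rot":[0,0,0]},
  {"grip":255,"linear":[0,1.6,-1],"delta_rot":[0,0,0]},
  {"grip":255,"linear":[0,1.6,-1],"delta_rot":[0,0,0]},
  {"grip":255,"linear":[0,1.6,-1],"delta_rot":[0,0,0]},
])

```text
time: 5.55
ee_pos: [0.4682, 0.0477, 0.1299]
tcp_rot: [-175.6, 0.3, 3.2]
wrist_force: [-0.2, -0.1, -3.2]
opening: 0.0291
grasp_force: 51.7
```

```bash
python3 - <<'E'
from h import *
o=bot.get_obs(); print(o["ee_pos"].round(4),o["tcp_rot"].round(2),o["wrist_force"].round(1))
q=bot.camera("side"); p=bot.camera("top")
a=cv2.resize(q["color"][90:200,150:250],None,fx=4,fy=4,interpolation=cv2.INTER_CUBIC)
b=cv2.resize(p["color"][180:290,150:250],None,fx=4,fy=4,interpolation=cv2.INTER_CUBIC)
cv2.imwrite("pics/c2.png",np.hstack([a,b])[...,::-1])
s=cloud(q).reshape(-1,3); s=s[(s[:,2]>.085)&(s[:,2]<.155)&(abs(s[:,0]-.454)<.06)&(abs(s[:,1]-.217)<.06)]
print(len(s)); 
for k in range(85,155,5):
    t=s[(s[:,2]*1000>=k)&(s[:,2]*1000<k+5)]
    if len(t): print(k,len(t),t.min(0).round(3),t.max(0).round(3))
E
```

```text
[0.4682 0.0477 0.1299] [-175.6     0.34    3.21] [-0.2 -0.1 -3.2]
0
```

View pics/c2.png

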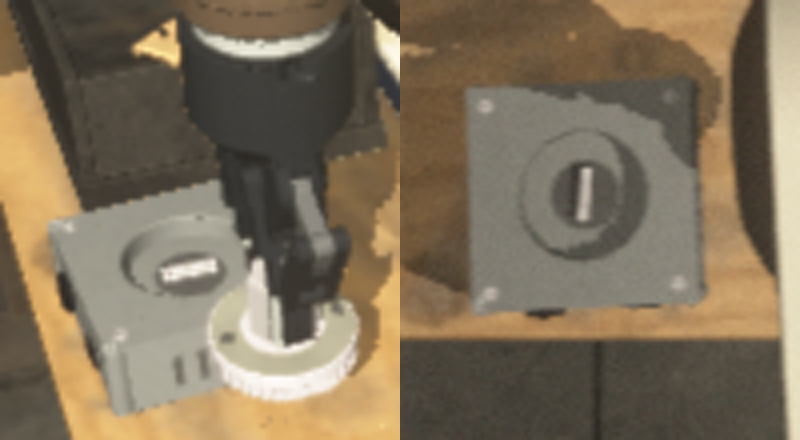

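```bash
python3 - <<'E'
from h import *
o=bot.get_obs(); print(o["q"].round(2),o["joint_efforts"].round(1),o["time"])
E
```

```text
[  3.15  -6.45 -12.46  84.27   4.4  179.94] [ -0.  -41.3  48.5   0.1   0.3  -0. ] 5.65
```

```bash
cat >> h.py <<'E'
from scipy.spatial.transform import Rotation as Ro
def go(x,y,z,yaw):
    o=bot.get_obs(); R=Ro.from_euler("xyz",o["tcp_rot"],degrees=True)
    print("lin cm",((np.array([x,y,z])-o["ee_pos"])*100).round(2),"rot",(Ro.from_euler("xyz",[180,0,yaw],degrees=True)*R.inv()).as_rotvec().round(4))
E
python3 - <<'E'
from h import *
go(.468,.05,.15,80)
E
```

```text
lin cm [-0.05  0.23  1.94] rot [-0.0585 -0.059   1.3398]
```

Call:
play_rows([
  {"grip":255,"linear":[0,0.2,2],"delta_rot":[-0.0585,-0.059,1.3398]},
  {"grip":255,"linear":[0,0.2,2],"delta_rot":[-0.0585,-0.059,1.3398]},
  {"grip":255,"linear":[0,0.2,2],"delta_rot":[-0.0585,-0.059,1.3398]},
  {"grip":255,"linear":[0,0.2,2],"delta_rot":[-0.0585,-0.059,1.3398]},
  {"grip":255,"linear":[0,0.2,2],"delta_rot":[-0.0585,-0.059,1.3398]},
  {"grip":255,"linear":[0,0.2,2],"delta_rot":[-0.0585,-0.059,1.3398]},
  {"grip":255,"linear":[0,0.2,2],"delta_rot":[-0.0585,-0.059,1.3398]},
  {"grip":255,"linear":[0,0.2,2],"delta_rot":[-0.0585,-0.059,1.3398]},
  {"grip":255,"linear":[0,0.2,2],"delta_rot":[-0.0585,-0.059,1.3398]},
  {"grip":255,"linear":[0,0.2,2],"delta_rot":[-0.0585,-0.059,1.3398]},
])

```text
time: 6.65
ee_pos: [0.4686, 0.0497, 0.1509]
tcp_rot: [180.0, -0.0, 80.1]
wrist_force: [-0.4, 0.2, -3.8]
opening: 0.0287
grasp_force: 51.8
```

Call:
play_rows([
  {"grip":255,"linear":[0,0,0],"delta_rot":[0,0,0]},
  {"grip":255,"linear":[0,0,0],"delta_rot":[0,0,0]},
])

```text
time: 6.85
ee_pos: [0.4686, 0.0494, 0.1507]
tcp_rot: [-180.0, -0.0, 79.8]
wrist_force: [-0.5, -0.7, -4.2]
opening: 0.0292
grasp_force: 51.8
```

```bash
python3 - <<'E'
from h import *
go(.4543,.217,.14,173.3)
E
```

```text
lin cm [-1.43 16.76 -1.07] rot [-4.0000e-04 -5.0000e-04  1.6322e+00]
```

Call:
play_rows([
  {"grip":255,"linear":[-1.43,16.8,-1.1],"delta_rot":[0,0,1.2]},
  {"grip":255,"linear":[-1.43,16.8,-1.1],"delta_rot":[0,0,1.2]},
  {"grip":255,"linear":[-1.43,16.8,-1.1],"delta_rot":[0,0,1.2]},
  {"grip":255,"linear":[-1.43,16.8,-1.1],"delta_rot":[0,0,1.2]},
  {"grip":255,"linear":[-1.43,16.8,-1.1],"delta_rot":[0,0,1.2]},
  {"grip":255,"linear":[-1.43,16.8,-1.1],"delta_rot":[0,0,1.2]},
  {"grip":255,"linear":[-1.43,16.8,-1.1],"delta_rot":[0,0,1.2]},
  {"grip":255,"linear":[-1.43,16.8,-1.1],"delta_rot":[0,0,1.2]},
  {"grip":255,"linear":[-1.43,16.8,-1.1],"delta_rot":[0,0,1.2]},
])

```text
time: 7.75
ee_pos: [0.4543, 0.2174, 0.1396]
tcp_rot: [-180.0, -0.0, 148.7]
wrist_force: [-0.3, 0.4, -4.1]
opening: 0.0289
grasp_force: 51.8
```

Call:
play_rows([
  {"grip":255,"linear":[0,0,0],"delta_rot":[0,0,0.14]},
  {"grip":255,"linear":[0,0,0],"delta_rot":[0,0,0.28]},
  {"grip":255,"linear":[0,0,0],"delta_rot":[0,0,0.432]},
  {"grip":255,"linear":[0,0,0],"delta_rot":[0,0,0.432]},
  {"grip":255,"linear":[0,0,0],"delta_rot":[0,0,0.432]},
  {"grip":255,"linear":[0,0,0],"delta_rot":[0,0,0.432]},
])

```text
time: 8.35
ee_pos: [0.4543, 0.2173, 0.1397]
tcp_rot: [-180.0, -0.0, 173.2]
wrist_force: [0.1, 0.1, -3.9]
opening: 0.0293
grasp_force: 51.8
```

```bash
python3 - <<'E'
from h import *
go(.4543,.217,.14,173.3)
q=bot.camera("side"); p=bot.camera("top")
a=cv2.resize(q["color"][70:200,140:260],None,fx=4,fy=4,interpolation=cv2.INTER_CUBIC)
cv2.imwrite("pics/c3.png",a[...,::-1])
s=cloud(q).reshape(-1,3); s=s[(s[:,2]>.085)&(s[:,2]<.2)&(abs(s[:,0]-.454)<.06)&(abs(s[:,1]-.217)<.06)]
for k in range(95,160,5):
    t=s[(s[:,2]*1000>=k)&(s[:,2]*1000<k+5)]
    if len(t): print(k,len(t),t.min(0).round(3),t.max(0).round(3))
E
```

```text
lin cm [-0.   -0.03  0.03] rot [ 0.0001 -0.0005  0.0026]
115 19 [0.421 0.179 0.117] [0.489 0.209 0.12 ]
120 50 [0.421 0.178 0.12 ] [0.489 0.209 0.125]
125 46 [0.419 0.178 0.125] [0.49  0.208 0.13 ]
130 84 [0.419 0.178 0.13 ] [0.492 0.25  0.135]
135 290 [0.418 0.176 0.135] [0.493 0.252 0.14 ]
140 23 [0.439 0.193 0.14 ] [0.471 0.217 0.145]
145 22 [0.44  0.187 0.145] [0.472 0.217 0.15 ]
150 32 [0.439 0.185 0.15 ] [0.472 0.219 0.155]
155 28 [0.439 0.185 0.155] [0.472 0.216 0.16 ]
```

View pics/c3.png

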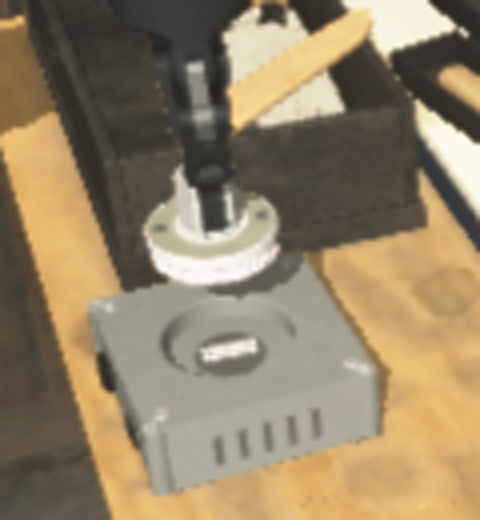

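The wheel hangs level over the recess, with its rivets in line with the dog. Going down with force checks.

Call:
play_rows([
  {"grip":255,"linear":[-0.05,-0.03,-2],"delta_rot":[0,0,0]},
  {"grip":255,"linear":[-0.05,-0.03,-4],"delta_rot":[0,0,0]},
  {"grip":255,"linear":[-0.05,-0.03,-5.2],"delta_rot":[0,0,0]},
  {"grip":255,"linear":[-0.05,-0.03,-5.8],"delta_rot":[0,0,0]},
  {"grip":255,"linear":[-0.05,-0.03,-6.3],"delta_rot":[0,0,0]},
  {"grip":255,"linear":[-0.05,-0.03,-6.7],"delta_rot":[0,0,0]},
  {"grip":255,"linear":[-0.05,-0.03,-6.7],"delta_rot":[0,0,0]},
], force=30)

```text
time: 9.15
ee_pos: [0.4539, 0.2171, 0.0727]
tcp_rot: [-180.0, -0.0, 173.5]
wrist_force: [-0.6, -0.2, -2.1]
opening: 0.029
grasp_force: 51.7
```

Call:
play_rows([
  {"grip":255,"linear":[0,0,-0.2],"delta_rot":[0,0,0]},
  {"grip":255,"linear":[0,0,-0.4],"delta_rot":[0,0,0]},
  {"grip":255,"linear":[0,0,-0.6],"delta_rot":[0,0,0]},
  {"grip":255,"linear":[0,0,-0.6],"delta_rot":[0,0,0]},
])

```text
time: 9.55
ee_pos: [0.454, 0.2175, 0.0667]
tcp_rot: [179.9, 0.0, 173.5]
wrist_force: [1.9, 2.9, -5.3]
opening: 0.029
grasp_force: 51.7
```

Call:
play_rows([
  {"grip":255,"linear":[0,0,-0.2],"delta_rot":[0,0,0]},
  {"grip":255,"linear":[0,0,-0.4],"delta_rot":[0,0,0]},
  {"grip":255,"linear":[0,0,-0.5],"delta_rot":[0,0,0]},
  {"grip":255,"linear":[0,0,-0.5],"delta_rot":[0,0,0]},
])

```text
time: 9.95
ee_pos: [0.454, 0.2176, 0.0618]
tcp_rot: [179.9, 0.0, 173.5]
wrist_force: [1.9, 5.3, -2.8]
opening: 0.0292
grasp_force: 51.9
```

Call:
play_rows([
  {"grip":255,"linear":[0,0,-0.05],"delta_rot":[0,0,0]},
  {"grip":255,"linear":[0,0,-0.05],"delta_rot":[0,0,0]},
  {"grip":120,"linear":[0,0,-0.05],"delta_rot":[0,0,0]},
  {"grip":0,"linear":[0,0,-0.05],"delta_rot":[0,0,0]},
  {"grip":0,"linear":[0,0,-0.05],"delta_rot":[0,0,0]},
  {"grip":0,"linear":[0,0,-0.05],"delta_rot":[0,0,0]},
  {"grip":0,"linear":[0,0,-0.05],"delta_rot":[0,0,0]},
  {"grip":0,"linear":[0,0,-0.05],"delta_rot":[0,0,0]},
  {"grip":0,"linear":[0,0,2],"delta_rot":[0,0,0]},
  {"grip":0,"linear":[0,0,5],"delta_rot":[0,0,0]},
])

```text
time: 10.95
ee_pos: [0.4528, 0.2166, 0.1107]
tcp_rot: [-179.9, -0.2, 173.5]
wrist_force: [-0.4, 0.4, -0.2]
opening: 0.0857
grasp_force: 0.0
```

Call:
play_rows([
  {"grip":0,"linear":[0,-5,3],"delta_rot":[0,0,0]},
  {"grip":0,"linear":[0,-10,5],"delta_rot":[0,0,0]},
  {"grip":0,"linear":[0,-15,5],"delta_rot":[0,0,0]},
  {"grip":0,"linear":[0,-20,5],"delta_rot":[0,0,0]},
  {"grip":0,"linear":[0,-25,5],"delta_rot":[0,0,0]},
  {"grip":0,"linear":[0,-25,5],"delta_rot":[0,0,0]},
])

```text
time: 11.55
ee_pos: [0.4535, -0.0368, 0.1619]
tcp_rot: [-179.9, 0.0, 173.2]
wrist_force: [0.3, 0.4, 0.5]
opening: 0.0854
grasp_force: 0.0
```

```bash
python3 - <<'E'
from h import *
p=bot.camera("top"); q=bot.camera("side")
m=cloud(p).reshape(-1,3)
s=m[(abs(m[:,0]-.4542)<.034)&(abs(m[:,1]-.217)<.034)]; r=np.hypot(s[:,0]-.4542,s[:,1]-.217)
ring=s[(r>.021)&(r<.034)]; ring=ring[ring[:,2]<.075]
A=np.c_[ring[:,:2]-[.4542,.217],np.ones(len(ring))]; print("disc plane",np.linalg.lstsq(A,ring[:,2],rcond=None)[0].round(4))
t=m[(abs(m[:,0]-.4542)<.075)&(abs(m[:,1]-.217)<.075)]; t=t[(np.hypot(t[:,0]-.4542,t[:,1]-.217)>.046)&(t[:,2]>.045)&(t[:,2]<.07)]; print("top",np.median(t[:,2]))
h=s[s[:,2]>.08]; print("hub",np.median(h[:,2]),cv2.minEnclosingCircle((h[:,:2]*1000).astype(np.float32)))
a=cv2.resize(q["color"][110:200,150:250],None,fx=4,fy=4,interpolation=cv2.INTER_CUBIC)
b=cv2.resize(p["color"][185:275,150:250],None,fx=4,fy=4,interpolation=cv2.INTER_CUBIC)
cv2.imwrite("pics/c4.png",np.hstack([a,b])[...,::-1])
E
```

```text
disc plane [ 0.0039 -0.0025  0.0582]
top 0.055914796164644454
hub 0.09272347644067613 ((452.9002685546875, 215.39309692382812), 16.637479782104492)
```

View pics/c4.png

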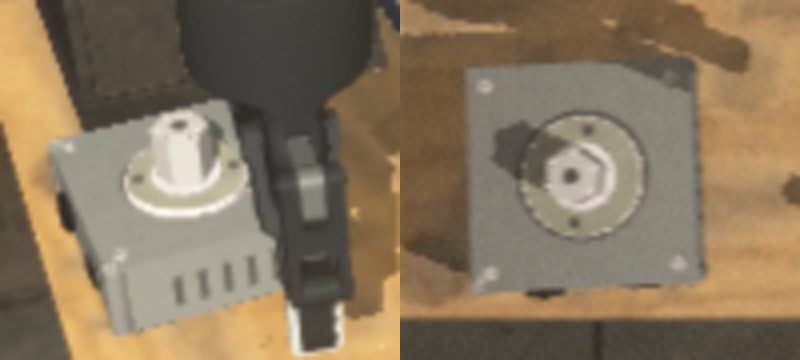

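The wheel lies flat: the disc top is 2.3 mm above the machine top, the tilt is about 0.005 rad, and it sits centred in the recess. Handing in.

```bash
python3 -c "
from workcell import bot
print(bot.job_done())"
```

```text
the job is handed in; nothing more can be done
None
```

The larger wheel is home in the recess, flat, seated on the dog and released, going by a last camera check before hand-in; the job was handed in at about 12 s, but the hand-in returned no verdict.

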